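Add the second tray to the food dryer and start it

ROBOT

A 6-joint arm with a two-finger parallel gripper is mounted at the origin on the work surface. World frame = base frame: x ahead of the robot, y to its left, z up, the work surface at z = 0. Lengths are in m, angles in rad, forces in N, time in s.
With the tool pointing down it reaches from about 0.35 to 0.725 m from the base axis. Payload 6 kg.
Tool frame: the origin (TCP) lies midway between the tips of the shut fingers; the grasp point (between the pads) lies 19 mm behind it; z points along the fingers, y is the line along which they close (so a half turn about z gives the same grasp; the last joint's range is limited). The gripper opens to 85 mm and grips with 20 to 120 N. Pads are 22 mm wide; open, the fingers measure 114 mm over their backs; the gripper's body (76 mm by 85 mm) begins 54 mm behind the grasp point. The pads swing forward as they close: fully open they stand 13 mm farther back than shut.
Start: joints at [1.557, 0.04, 0.085, 0, -1.615, -0.334], TCP at [0.204, 0.564, 0.231] pointing down, gripper open.
Joint ranges: [-2.56, 2.56], [-1.29, 2.01], [-1.08, 1.49], [-3.29, 1.98], [-2.81, -0.18], [-2.99, 2.99]. Speed limits (rad/s): [2.57, 2.57, 3.01, 3.14, 3.14, 3.14].

INTERFACE

Orientations are given as a unit quaternion [x, y, z, w].
In Python, from plant import ctrl gives the robot as it stands.
- The arm moves only by the shell command python3 -m creep 'ROWS'. ROWS is JSON, a list of rows, each an object with "translation": the shift along the tool's x, y, z scaled (see below), a list of three; "delta_rot": the turn, a rotation vector about the tool's x, y, z scaled (see below), a list of three; "jaw": the opening, from 0 (shut) to 1 (fully open). A call has 1 to 20 rows; each row is the pose to reach, as a shift and turn from the pose commanded when the call began, along the tool's axes at that moment; what a row does not reach only later rows make up. The controller multiplies each number of a shift by 12 cm and each number of a turn by 0.5 rad. A row lasts 1/12 s, in which the tool goes at most 41.7 mm and 7.16 degrees, less where a joint would pass 70% of its speed; a pose out of reach is approached as far as the arm can. A call with a number of a shift or a turn outside -1 to 1 is refused whole. A call with a gripper value outside its range is refused whole. The fingers move at their own pace and stop on an object; the grip force is fixed at half the most. Time passes only in rows, so rows that repeat a pose let the fingers close. It gives the time, the measured TCP pose, the force, the opening and the grip force at its end, in the units of the state.
- ctrl.state(): the state, without advancing time (a new reading comes with each control period).
- ctrl.get_image(name): name is "scene" or "top" or "wrist"; returns (picture, depth): 480x640x3 uint8, red, green, blue; 480x640 float32, m along the optical axis (not along the pixel's ray), 0 where there is no reading.
- ctrl.get_calibration(name): a dict with "fx", "fy", "cx", "cy" (pixels), "origin" and "rotation" of the camera in the world. Camera axes: x right, y up, looking along -z (the intrinsics and any distortion apply to the point x, -y, -z); pixel columns grow to the right and rows downward; lengths in m; the calibration is good to about 2 mm. A picture is of the moment at which its call begins: read the wrist's pose just before it. get_calibration takes no time and is no camera call; for the wrist camera it gives the pose at the moment of the call.
- ctrl.sign_off(): hands the job in; it is judged then, once.
The state is a dict: "t": time; "joint_positions": joint angles; "qvel": joint speeds; "joint_efforts": joint torques, N m; "position": TCP position; "orientation": TCP orientation; "force": force on the tool from outside, world axes, zero at the start; "moment": the same for the moment, N m; "width": finger opening in m; "grip_force": force on a finger pad.
Only numpy, scipy, OpenCV 4.12 (cv2) and the standard library are available. Lean on these libraries where they do the work, as an engineer would, in place of code of your own. Each camera call takes 0.05 s, during which the arm holds its last target. There are 200 camera calls.

TASK

Put the loose drying tray on top of the tray of the food dryer: lower it, do not drop it, so that its four corner lugs drop into the sockets and it sits fully down, and let go. Then start the dryer by pressing its keys fully down one at a time, letting each come back up: first the round key, then the square key, then the long bar key. Press no key before the tray is seated, never press the cross-shaped key (cancel), and leave the jar, the bowl and the mug where they stand.

Things in the scene. Friction and masses are not known exactly. Their poses are not given: they have to be found in the camera images.
- tray: Loose drying tray, grey plastic, 0.25 to 0.5 kg, 160 (its x) by 200 mm (its y), 52 mm high. Origin: centre of its outline at lug-tip level (z = 0 on the worktop); z up. Four round lugs, 14 mm diameter tapering to 8 mm, stick down 10 mm at x = +-67, y = +-87 mm. Underside at z = 10 mm, floor top 14 mm, rim 52 mm, walls 4 mm thick. It fits either way round (half turn).
- tray_rib (a point): Middle of the top edge of the loose tray's grip rib, 49 mm above the tray's origin. The rib stands at the tray's centre, 14 mm thick (x) and 70 mm long (y), 35 mm tall above the tray's floor, with 65 mm free on either side (x): pinch it across x from above.
- dryer_seat (a point): Where the loose tray's origin lies once seated: on the dryer's fixed lower tray, centre of its outline, 10 mm below its rim, 70 mm above the worktop. Axes are the dryer's; the seated tray's x lies along this x (or reversed). Lower tray 160 (x) by 200 mm (y), rim 80 mm above the worktop, an 18 mm square socket 14 mm deep in each corner at x = +-67, y = +-87 mm. White housing, fixed.
- deck_center (a point): Centre of the top face of the black key deck, 68 mm above the worktop, 165 mm from the seat along the dryer's +y. The deck is 150 (x) by 110 mm (y); four white keys stand on it at x = +-36 mm, y = +-26 mm from this point, which key where varies.
- round_top (a point): Centre of the top face of the round key, a white disc of 42 mm diameter. It stands 12 mm proud of the black deck and slides straight down 6 mm; its spring resists with about 2 N at first, 4.5 N fully down, and lifts it again. It may be in any of the deck's four places.
- square_top (a point): Centre of the top face of the square key, white, 26 by 26 mm. It stands 12 mm proud of the black deck and slides straight down 6 mm; its spring resists with about 2 N at first, 4.5 N fully down, and lifts it again. It may be in any of the deck's four places.
- bar_top (a point): Centre of the top face of the long bar key, white, 50 mm (along the dryer's x) by 18 mm. It stands 12 mm proud of the black deck and slides straight down 6 mm; its spring resists with about 2 N at first, 4.5 N fully down, and lifts it again. It may be in any of the deck's four places.
- cross_top (a point): Centre of the top face of the cross-shaped cancel key, white, two bars of 44 by 14 mm crossed. Not to be pressed. It stands 12 mm proud of the black deck and slides straight down 6 mm; its spring resists with about 2 N at first, 4.5 N fully down, and lifts it again. It may be in any of the deck's four places.
- key_round (a joint): Travel of the round key in m: 0 up, 0.006 fully down; it counts as pressed beyond 0.0042 and as up below 0.002.
- key_square (a joint): Travel of the square key in m: 0 up, 0.006 fully down; it counts as pressed beyond 0.0042 and as up below 0.002.
- key_bar (a joint): Travel of the bar key in m: 0 up, 0.006 fully down; it counts as pressed beyond 0.0042 and as up below 0.002.
- key_cross (a joint): Travel of the cross-shaped key in m: 0 up, 0.006 fully down; it counts as pressed beyond 0.0042 and as up below 0.002.
- jar: Bystander: amber jar with a green cap, 72 mm diameter, 110 mm high; origin at the centre of its underside.
- bowl: Bystander: white bowl, 110 mm diameter, 50 mm high; origin at the centre of its underside.
- mug: Bystander: blue mug, 80 mm diameter, 90 mm high; origin at the centre of its underside.

How it is judged:
On the way, in this order (a step that is already met when the one before it is completed fails the run):
1. the loose tray is seated on the dryer, lugs in the sockets, and let go, no key pressed (horizontal distance between tray and dryer_seat below 0.006 m and z of tray in the frame of dryer_seat between -0.004 and 0.0035 m and angle between tray's own z axis and vertical below 0.035 rad and angle between the x axis of tray and the x axis of dryer_seat, either way round below 0.06 rad and contact force between the fingers and tray below 0.1 N and value of joint each of key_round, key_square, key_bar, key_cross below 0.002 m), for 0.2 s.
2. the round key alone is fully down (value of joint key_round above 0.0042 m and value of joint each of key_square, key_bar, key_cross below 0.002 m), for 0.05 s.
3. then the square key alone is fully down (value of joint key_square above 0.0042 m and value of joint each of key_round, key_bar, key_cross below 0.002 m), for 0.05 s.
4. then the bar key alone is fully down (value of joint key_bar above 0.0042 m and value of joint each of key_round, key_square, key_cross below 0.002 m), for 0.05 s.
At the end, for the whole second after the job is handed in: The loose tray is seated on the dryer's tray (origin within 6 mm of the seat sideways and 3.5 mm in height, level within 0.035 rad, square within 0.06 rad), at rest, and all four keys are up again (below 2 mm) (horizontal distance between tray and dryer_seat below 0.006 m and z of tray in the frame of dryer_seat between -0.004 and 0.0035 m and angle between tray's own z axis and vertical below 0.035 rad and angle between the x axis of tray and the x axis of dryer_seat, either way round below 0.06 rad and value of joint each of key_round, key_square, key_bar, key_cross below 0.002 m and linear speed of tray below 0.01 m/s); the robot touches nothing.
It fails at once if the cross-shaped cancel key is pressed (beyond 3 mm) (value of joint key_cross above 0.003 m).
It fails at once if a key is pressed (beyond 3 mm) while the tray is not seated (not (horizontal distance between tray and dryer_seat below 0.006 m and z of tray in the frame of dryer_seat between -0.004 and 0.0035 m and angle between tray's own z axis and vertical below 0.035 rad and angle between the x axis of tray and the x axis of dryer_seat, either way round below 0.06 rad) and value of joint any of key_round, key_square, key_bar, key_cross above 0.003 m).
It fails at once if two keys are pressed at once (both beyond 3 mm) (value of joint each of key_round, key_square above 0.003 m or value of joint each of key_round, key_bar above 0.003 m or value of joint each of key_square, key_bar above 0.003 m).
It fails at once if the tray is dropped: out of the fingers while more than 20 mm above its seat (z of tray in the frame of dryer_seat above 0.02 m and contact force between the fingers and tray below 0.05 N).
It fails at once if the jar, the bowl or the mug is moved by more than 30 mm or tipped (distance of any of jar, bowl, mug from where it was at the start of the episode above 0.03 m or angle between any of jar, bowl, mug's own z axis and vertical above 0.3 rad).
It also fails if it takes over 64 s, if anything falls off the work surface, if the arm or the gripper's body presses on something with over 40 N, if the wrist force passes 120 N, or if a joint passes its speed limit or range.

## Working session

There is one attempt and no reset: what is moved stays moved. The work goes in short steps, Python scripts to look and compute and a shell command to move; the robot and the scene stay as the last step left them, time stands still between calls to the robot, and variables do not carry over. Pictures are saved under pics/ and viewed, at most 10 in all, crops included, and the job is handed in when it is done.

```bash
ls; mkdir -p pics
cat > h.py <<'E'
import numpy as np, cv2
from plant import ctrl
def grab(name, fn=None):
    c=ctrl.get_calibration(name); im,d=ctrl.get_image(name)
    if fn: cv2.imwrite('pics/'+fn, cv2.cvtColor(im,cv2.COLOR_RGB2BGR))
    return im,d,c
def ray(c,u,v):
    r=np.array([(u-c['cx'])/c['fx'],-(v-c['cy'])/c['fy'],-1.0])
    return np.array(c['origin']),np.array(c['rotation'])@r
def onplane(c,u,v,z):
    o,r=ray(c,u,v); return o+r*(z-o[2])/r[2]
def bydepth(c,u,v,d):
    o,r=ray(c,u,v); return o+r*d
def cloud(c,d):
    v,u=np.mgrid[:480,:640]
    r=np.stack([(u-c['cx'])/c['fx'],-(v-c['cy'])/c['fy'],-np.ones(u.shape)],-1)@np.array(c['rotation']).T
    return np.array(c['origin'])+r*d[...,None]
E
python3 - <<'E'
from h import *
for n in ('top','scene'):
    im,d,c=grab(n,n+'.png'); print(n,c)
    np.savez(n+'.npz',im=im,d=d,**c)
print(ctrl.state())
E
```

```text
pics
top {'fx': 501.06354717233893, 'fy': 501.06354717233893, 'cx': 320.91660099937894, 'cy': 243.29010647861713, 'origin': array([ 0.51600313, -0.01373552,  1.16533645]), 'rotation': array([-0.04086394,  0.03804972,  0.7080597 , -0.70394163])}
scene {'fx': 514.5333292099411, 'fy': 514.5333292099411, 'cx': 322.9293435633917, 'cy': 236.77507623104788, 'origin': array([1.00147364, 0.62252286, 0.6308913 ]), 'rotation': array([0.1122455 , 0.43289259, 0.86075585, 0.24311381])}
{'t': 0.1, 'joint_positions': array([ 1.55670348e+00,  4.07754738e-02,  8.38925337e-02, -4.46738854e-04,
       -1.61549168e+00, -3.33704803e-01]), 'qvel': array([ 6.77188594e-04, -1.61363019e-03,  2.61189187e-03,  2.37058845e-03,
       -1.44119395e-03, -7.37831294e-05]), 'joint_efforts': array([-4.78093716e-03, -3.69346833e+01,  3.48284805e+01,  6.95180610e+00,
       -4.60477881e-03,  2.25222124e-06]), 'position': array([0.20431109, 0.56382231, 0.23034775]), 'orientation': array([ 9.84919031e-01, -1.73013961e-01, -9.47365246e-05,  8.14601088e-04]), 'force': array([ 0.17384051, -0.19201509,  0.40384577]), 'moment': array([-0.01707069, -0.00242394,  0.03007678]), 'grip_force': 0.0, 'width': 0.08562661918213854}
```

```bash
sed -i "s/^    c=ctrl.get_calibration(name); /    c=cal(name); /; s/^def grab/def cal(name):\n    c=dict(ctrl.get_calibration(name)); c['rotation']=R.from_quat(c['rotation']).as_matrix(); return c\ndef grab/; s/^import numpy as np, cv2/import numpy as np, cv2\nfrom scipy.spatial.transform import Rotation as R/" h.py; head -12 h.py
```

```text
import numpy as np, cv2
from scipy.spatial.transform import Rotation as R
from plant import ctrl
def cal(name):
    c=dict(ctrl.get_calibration(name)); c['rotation']=R.from_quat(c['rotation']).as_matrix(); return c
def grab(name, fn=None):
    c=cal(name); im,d=ctrl.get_image(name)
    if fn: cv2.imwrite('pics/'+fn, cv2.cvtColor(im,cv2.COLOR_RGB2BGR))
    return im,d,c
def ray(c,u,v):
    r=np.array([(u-c['cx'])/c['fx'],-(v-c['cy'])/c['fy'],-1.0])
    return np.array(c['origin']),np.array(c['rotation'])@r
```

View pics/top.png

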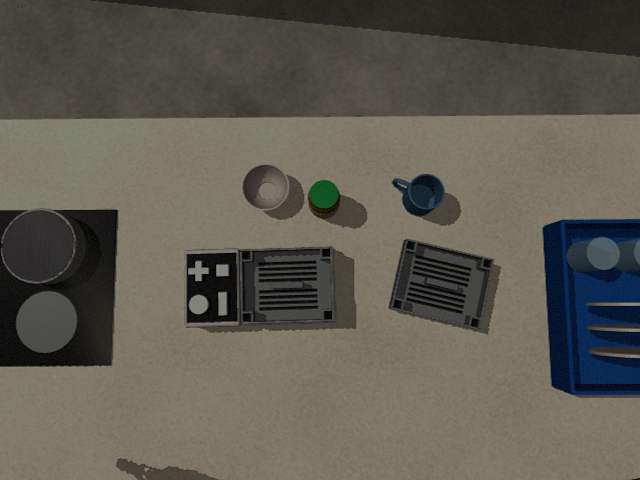

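View pics/scene.png

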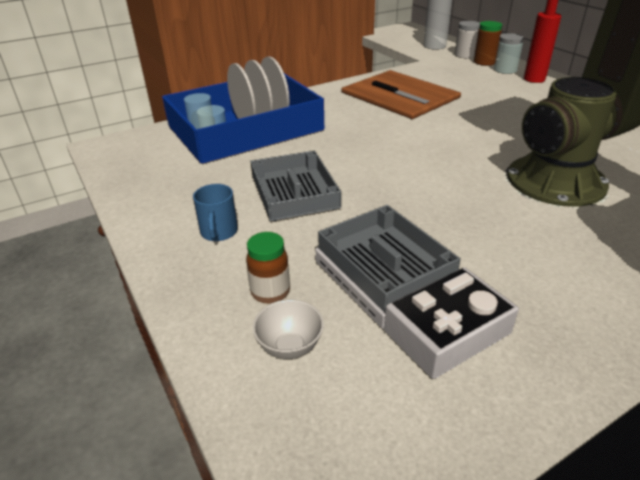

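The top view shows the dryer's fixed tray at about (290,285) and the deck at (212,287). The keys are cross (198,270), square (222,270), round (198,304) and bar (222,302). The loose tray is at (441,283), turned by about 13°. The jar, bowl and mug stand behind, and the scene view agrees.

```bash
cat > m.py <<'E'
from h import *
z=np.load('top.npz'); c={k:z[k] for k in ('fx','fy','cx','cy','origin')}; c['rotation']=R.from_quat(z['rotation']).as_matrix()
P=cloud(c,z['d'])
def rect(name,box,lo,hi):
    u0,v0,u1,v1=box; Q=P[v0:v1,u0:u1].reshape(-1,3); Q=Q[(Q[:,2]>lo)&(Q[:,2]<hi)]
    r=cv2.minAreaRect(Q[:,:2].astype(np.float32)*1000); print(name,len(Q),'z med',np.round(np.median(Q[:,2])*1e3,1),np.round(r[0],1),np.round(r[1],1),round(r[2],2))
for n,b in (('table',(350,350,500,420)),):
    print(n,np.median(P[b[1]:b[3],b[0]:b[2],2]))
rect('tray',(380,230,505,340),.040,.065)
rect('seat',(243,235,350,340),.070,.095)
rect('dryer',(175,235,350,340),.060,.095)
for n,(u,v) in dict(cross=(198,270),square=(222,270),round=(198,304),bar=(222,302),deck=(210,287),rib=(437,281),rib2=(290,286),jar=(324,193),bowl=(266,188),mug=(424,193)).items():
    print(n,np.round(np.median(P[v-1:v+2,u-1:u+2].reshape(-1,3),0)*1e3,1))
E
python3 m.py
```

```text
table 0.0011048883482883687
tray 1305 z med 51.5 [ 549.6 -277. ] [201.8 160.1] 76.19
seat 930 z med 80.0 [548.3  64. ] [160.2 195.5] 1.44
dryer 5640 z med 70.5 [546.5 127.8] [169.7 323.3] 1.49
cross [580.9 256.6  81.3]
square [580.7 204.7  81.4]
round [507.8 255.5  81.8]
bar [511.8 203.3  82.1]
deck [544.4 232.4  70.9]
rib [ 555.3 -266.3   50.3]
rib2 [545.3  57.5  78.8]
jar [742.5 -17.1 110.4]
bowl [777.8 119.2   8.4]
mug [ 763.7 -252.8    6.7]
```

```bash
cat > plan.py <<'E'
# plan.py x y z toolxyaw_deg n : print shift/turn numbers for n successive calls
import sys
from h import *
def plan(p,yaw,n,z_only=False):
    s=ctrl.state(); p0=np.array(s['position']); R0=R.from_quat(s['orientation'])
    Rt=R.from_euler('z',yaw,degrees=True)*R.from_euler('x',180,degrees=True)
    full=(R0.inv()*Rt).as_rotvec()
    for i in range(n):
        Ri=R0*R.from_rotvec(full*i/n)
        print('T',np.round(Ri.inv().apply((np.array(p)-p0)/n)/.12,3),'R',np.round(full/n/.5,3))
a=[float(x) for x in sys.argv[1:]]
if a: plan(a[:3],a[3],int(a[4]))
E
python3 - <<'E'
from h import *
s=ctrl.state(); c=cal('wrist'); Rt=R.from_quat(s['orientation'])
print('cam in tool',Rt.inv().apply(c['origin']-s['position']),'\n',Rt.as_matrix().T@c['rotation'],c['fx'],c['cx'],c['cy'])
E
python3 plan.py 0.548 0.064 0.30 -88.56 5
```

```text
cam in tool [ 0.0820448   0.00044733 -0.14290754] 
 [[ 1.44121869e-03  9.46993750e-01  3.21248752e-01]
 [ 9.99998961e-01 -1.37842263e-03 -4.22910851e-04]
 [ 4.23226153e-05  3.21249027e-01 -9.46994752e-01]] 388.85536283211246 319.56013447038873 243.3289491653226
T [ 0.822  0.588 -0.115] R [ 0.001 -0.     0.479]
T [ 0.938  0.376 -0.115] R [ 0.001 -0.     0.479]
T [ 1.001  0.143 -0.116] R [ 0.001 -0.     0.479]
T [ 1.006 -0.099 -0.116] R [ 0.001 -0.     0.479]
T [ 0.954 -0.335 -0.116] R [ 0.001 -0.     0.479]
```

```bash
python3 -m creep '[{"translation":[0.82,0.59,-0.12],"delta_rot":[0,0,0.48],"jaw":1},{"translation":[0.82,0.59,-0.12],"delta_rot":[0,0,0.48],"jaw":1},{"translation":[0.82,0.59,-0.12],"delta_rot":[0,0,0.48],"jaw":1}]' >/dev/null
python3 -m creep '[{"translation":[0.94,0.38,-0.12],"delta_rot":[0,0,0.48],"jaw":1},{"translation":[0.94,0.38,-0.12],"delta_rot":[0,0,0.48],"jaw":1},{"translation":[0.94,0.38,-0.12],"delta_rot":[0,0,0.48],"jaw":1}]' >/dev/null
python3 -m creep '[{"translation":[1,0.14,-0.12],"delta_rot":[0,0,0.48],"jaw":1},{"translation":[1,0.14,-0.12],"delta_rot":[0,0,0.48],"jaw":1},{"translation":[1,0.14,-0.12],"delta_rot":[0,0,0.48],"jaw":1}]' >/dev/null
python3 -m creep '[{"translation":[1,-0.1,-0.12],"delta_rot":[0,0,0.48],"jaw":1},{"translation":[1,-0.1,-0.12],"delta_rot":[0,0,0.48],"jaw":1},{"translation":[1,-0.1,-0.12],"delta_rot":[0,0,0.48],"jaw":1}]'
python3 plan.py 0.548 0.064 0.30 -88.56 1
```

```text
t: 1.1
position: [0.4793, 0.1622, 0.2891]
orientation: [0.792, -0.611, -0.0, -0.0]
force: [-0.1, 0.9, 0.3]
width: 0.0854
grip_force: 0.0
T [ 0.937 -0.346 -0.091] R [-0.     0.     0.463]
```

```bash
python3 -m creep '[{"translation":[0.94,-0.35,-0.09],"delta_rot":[0,0,0.46],"jaw":1},{"translation":[0.94,-0.35,-0.09],"delta_rot":[0,0,0.46],"jaw":1},{"translation":[0.94,-0.35,-0.09],"delta_rot":[0,0,0.46],"jaw":1},{"translation":[0.94,-0.35,-0.09],"delta_rot":[0,0,0.46],"jaw":1},{"translation":[0.94,-0.35,-0.09],"delta_rot":[0,0,0.46],"jaw":1},{"translation":[0.94,-0.35,-0.09],"delta_rot":[0,0,0.46],"jaw":1}]'
python3 - <<'E'
from h import *
im,d,c=grab('wrist','w1.png'); np.savez('w1.npz',im=im,d=d,**c)
P=cloud(c,d)
v,u=np.mgrid[:480,:640]
m=(abs(P[...,2]-.08)<.006)&(abs(P[...,0]-.548)<.13)&(P[...,1]<.175)&(P[...,1]>-.06)
r=cv2.minAreaRect(P[m][:,:2].astype(np.float32)*1e3); print(m.sum(),np.median(P[m][:,2]),r)
E
```

```text
t: 1.6
position: [0.5484, 0.0663, 0.2991]
orientation: [0.718, -0.696, -0.0, 0.0]
force: [0.3, 0.1, -0.0]
width: 0.0852
grip_force: 0.0
5852 0.07969870686184602 ((547.1629638671875, 64.85868072509766), (160.47283935546875, 200.4467010498047), 1.4872422218322754)
```

View pics/w1.png

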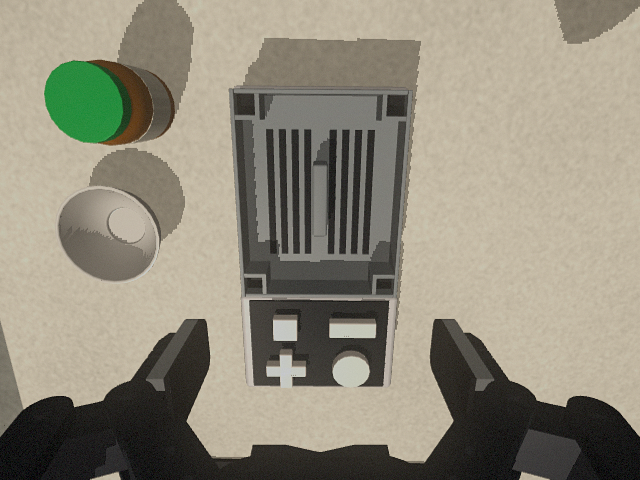

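The wrist view shows the fixed tray's rim spanning about (232,90) to (410,297). The keys are square (285,327), bar (352,328), cross (286,369) and round (351,369), which matches the top view. Next I'll measure the key centres in both views and triangulate heights as a check.

```bash
python3 - <<'E'
from h import *
def load(f):
    z=np.load(f); c={k:z[k] for k in ('fx','fy','cx','cy','origin','rotation')}
    if c['rotation'].shape==(4,): c['rotation']=R.from_quat(c['rotation']).as_matrix()
    return z['im'],z['d'],c
W,T=load('w1.npz'),load('top.npz')
def keys(I,pts,rad):
    im,d,c=I; P=cloud(c,d); out={}
    m=((P[...,2]>.0755)&(P[...,2]<.09)&(im.min(2)>110)).astype(np.uint8)
    n,l,s,ce=cv2.connectedComponentsWithStats(m)
    for k,(u,v) in pts.items():
        i=l[v,u]; q=P[l==i]; r=cv2.minAreaRect(q[:,:2].astype(np.float32)*1e3)
        out[k]=ce[i]; print(k,i,s[i,4],'z',round(np.median(q[:,2])*1e3,1),np.round(r[0],1),np.round(r[1],1),round(r[2],1))
    return out
a=keys(W,dict(square=(285,325),bar=(352,325),cross=(286,369),round=(351,367)),0)
b=keys(T,dict(square=(222,270),bar=(222,302),cross=(198,270),round=(198,304)),0)
for k in a:
    o1,r1=ray(W[2],*a[k]); o2,r2=ray(T[2],*b[k])
    t=np.linalg.lstsq(np.c_[r1,-r2],o2-o1,rcond=None)[0]
    print(k,'tri',np.round((o1+r1*t[0])*1e3,1),np.round((o2+r2*t[1])*1e3,1))
s=np.array([547.2,64.9]); y=np.deg2rad(1.49); A=np.array([[np.cos(y),-np.sin(y)],[np.sin(y),np.cos(y)]])
print('expected',[np.round(s+A@np.array([x,165+yy]),1) for x in(-36,36) for yy in(-26,26)])
E
python3 plan.py 0.548 -0.277 0.30 -103.8 3
```

```text
square 9 509 z 80.4 [579.8 204.5] [24.9 26. ] 1.0
bar 10 700 z 80.4 [507.8 202.2] [49.5 17.9] 1.4
cross 11 705 z 80.4 [578.1 256.2] [39.3 38.1] 44.8
round 12 919 z 80.4 [506.6 254.3] [41.1 40.2] 55.2
square 2 119 z 81.3 [580.5 204.7] [22.6 22.8] 1.5
bar 3 151 z 81.0 [508.7 203.5] [14.6 44.9] 89.7
cross 1 173 z 81.7 [579.  256.1] [34.6 34.9] 44.1
round 4 256 z 81.5 [507.9 255.4] [37.3 37.6] 63.5
square tri [579.9 205.4  78. ] [580.7 205.4  78. ]
bar tri [507.5 204.4  76.2] [508.6 204.7  76.3]
cross tri [578.3 257.1  78.3] [579.3 257.1  78.3]
round tri [506.  256.   77.5] [507.5 256.3  77.6]
expected [array([507.6, 202.9]), array([506.2, 254.9]), array([579.6, 204.8]), array([578.2, 256.8])]
T [ 0.955  0.033 -0.002] R [ 0.    -0.     0.183]
T [ 0.954 -0.055 -0.002] R [ 0.    -0.     0.183]
T [ 0.945 -0.142 -0.002] R [ 0.    -0.     0.183]
```

Keys, deck and seat agree with each other within about 1 mm. Next, the loose tray.

```bash
python3 -m creep '[{"translation":[0.95,0.03,0],"delta_rot":[0,0,0.18],"jaw":1},{"translation":[0.95,0.03,0],"delta_rot":[0,0,0.18],"jaw":1},{"translation":[0.95,0.03,0],"delta_rot":[0,0,0.18],"jaw":1}]' >/dev/null
python3 -m creep '[{"translation":[0.95,-0.05,0],"delta_rot":[0,0,0.18],"jaw":1},{"translation":[0.95,-0.05,0],"delta_rot":[0,0,0.18],"jaw":1},{"translation":[0.95,-0.05,0],"delta_rot":[0,0,0.18],"jaw":1}]' >/dev/null
python3 -m creep '[{"translation":[0.95,-0.14,0],"delta_rot":[0,0,0.18],"jaw":1},{"translation":[0.95,-0.14,0],"delta_rot":[0,0,0.18],"jaw":1},{"translation":[0.95,-0.14,0],"delta_rot":[0,0,0.18],"jaw":1},{"translation":[0.95,-0.14,0],"delta_rot":[0,0,0.18],"jaw":1},{"translation":[0.95,-0.14,0],"delta_rot":[0,0,0.18],"jaw":1},{"translation":[0.95,-0.14,0],"delta_rot":[0,0,0.18],"jaw":1}]'
python3 - <<'E'
from h import *
im,d,c=grab('wrist','w2.png'); np.savez('w2.npz',im=im,d=d,**c)
P=cloud(c,d)
near=(abs(P[...,0]-.548)<.14)&(abs(P[...,1]+.277)<.14)
m=near&(abs(P[...,2]-.052)<.006)
n,l,s,ce=cv2.connectedComponentsWithStats(m.astype(np.uint8))
for i in range(1,n):
    if s[i,4]>60:
        q=P[l==i]; r=cv2.minAreaRect(q[:,:2].astype(np.float32)*1e3); print(s[i,4],ce[i],np.median(q[:,2]),r)
r=cv2.minAreaRect(P[m][:,:2].astype(np.float32)*1e3); print('all',m.sum(),np.median(P[m][:,2]),r)
E
```

```text
t: 2.65
position: [0.5483, -0.2758, 0.2998]
orientation: [-0.619, 0.785, -0.0, 0.0]
force: [0.1, -0.1, 0.3]
width: 0.0856
grip_force: 0.0
4151 [317.7386172  183.41797157] 0.051995674895009 ((548.211181640625, -278.278076171875), (200.1211700439453, 160.27243041992188), 76.20577239990234)
890 [318.18426966 192.51797753] 0.0492237406709016 ((547.82080078125, -278.583984375), (68.97615814208984, 13.27356243133545), 76.239990234375)
all 5041 0.05168831891274672 ((548.211181640625, -278.278076171875), (200.1211700439453, 160.27243041992188), 76.20577239990234)
```

View pics/w2.png

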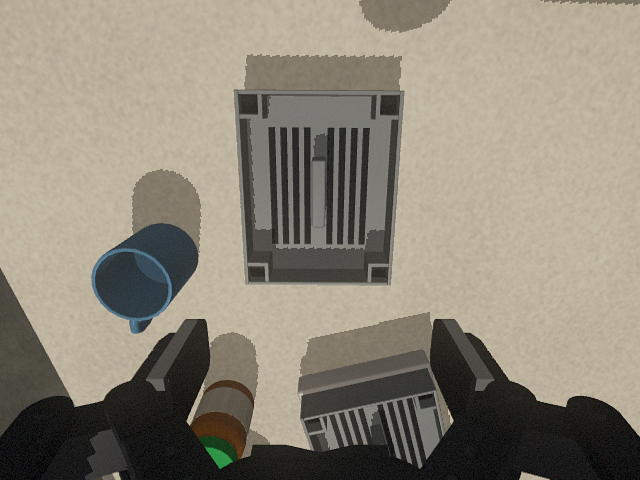

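The wrist view shows the tray rim from (236,90) to (403,283) and the rib at (318,192), midway between the fingers and clear of the mug. Measured: centre (0.548, -0.278), x axis at -13.8°, rim 52 mm and rib 49 mm high, all matching the text.

```bash
python3 plan.py 0.548 -0.2784 0.0215 -103.79 3
```

```text
T [ 0.008 -0.     0.774] R [-0.     0.     0.004]
T [ 0.008 -0.001  0.774] R [-0.     0.     0.004]
T [ 0.008 -0.001  0.774] R [-0.     0.     0.004]
```

```bash
python3 -m creep '[{"translation":[0.024,0,0.85],"delta_rot":[0,0,0.012],"jaw":1},{"translation":[0.024,0,0.85],"delta_rot":[0,0,0.012],"jaw":1},{"translation":[0.024,0,0.85],"delta_rot":[0,0,0.012],"jaw":1},{"translation":[0.024,0,0.85],"delta_rot":[0,0,0.012],"jaw":1}]' >/dev/null
python3 -m creep '[{"translation":[0,0,0.3],"delta_rot":[0,0,0],"jaw":1},{"translation":[0,0,0.6],"delta_rot":[0,0,0],"jaw":1},{"translation":[0,0,0.8],"delta_rot":[0,0,0],"jaw":1},{"translation":[0,0,0.8],"delta_rot":[0,0,0],"jaw":1},{"translation":[0,0,0.8],"delta_rot":[0,0,0],"jaw":1}]'
python3 plan.py 0.548 -0.2784 0.0215 -103.79 1
```

```text
t: 3.45
position: [0.5479, -0.2793, 0.1033]
orientation: [-0.617, 0.787, -0.001, -0.0]
force: [-0.5, -1.4, 1.3]
width: 0.0853
grip_force: 0.0
T [-0.009  0.002  0.682] R [-0.001 -0.002 -0.001]
```

```bash
python3 -m creep '[{"translation":[-0.005,0,0.2],"delta_rot":[0,0,0],"jaw":1},{"translation":[-0.005,0,0.4],"delta_rot":[0,0,0],"jaw":1},{"translation":[-0.005,0,0.55],"delta_rot":[0,0,0],"jaw":1},{"translation":[-0.005,0,0.68],"delta_rot":[0,0,0],"jaw":1},{"translation":[-0.005,0,0.68],"delta_rot":[0,0,0],"jaw":1},{"translation":[-0.005,0,0.68],"delta_rot":[0,0,0],"jaw":1}]'
```

```text
t: 3.95
position: [0.5491, -0.2796, 0.0232]
orientation: [-0.617, 0.787, -0.002, 0.001]
force: [-0.3, -0.4, 1.1]
width: 0.0855
grip_force: 0.0
```

```bash
python3 -m creep '[{"translation":[0,0,0],"delta_rot":[0,0,0],"jaw":0},{"translation":[0,0,0],"delta_rot":[0,0,0],"jaw":0},{"translation":[0,0,0],"delta_rot":[0,0,0],"jaw":0},{"translation":[0,0,0],"delta_rot":[0,0,0],"jaw":0},{"translation":[0,0,0],"delta_rot":[0,0,0],"jaw":0},{"translation":[0,0,0],"delta_rot":[0,0,0],"jaw":0},{"translation":[0,0,0],"delta_rot":[0,0,0],"jaw":0},{"translation":[0,0,0],"delta_rot":[0,0,0],"jaw":0},{"translation":[0,0,0],"delta_rot":[0,0,0],"jaw":0},{"translation":[0,0,0],"delta_rot":[0,0,0],"jaw":0}]'
```

```text
t: 4.78
position: [0.5479, -0.2795, 0.0207]
orientation: [-0.616, 0.788, -0.0, 0.0]
force: [0.3, 0.5, 4.1]
width: 0.0128
grip_force: 59.2
```

```bash
python3 -m creep '[{"translation":[0,0,-0.08],"delta_rot":[0,0,0],"jaw":0},{"translation":[0,0,-0.2],"delta_rot":[0,0,0],"jaw":0},{"translation":[0,0,-0.4],"delta_rot":[0,0,0],"jaw":0},{"translation":[0,0,-0.6],"delta_rot":[0,0,0],"jaw":0},{"translation":[0,0,-0.8],"delta_rot":[0,0,0],"jaw":0},{"translation":[0,0,-1],"delta_rot":[0,0,0],"jaw":0},{"translation":[0,0,-1],"delta_rot":[0,0,0],"jaw":0}]'
python3 -m creep '[{"translation":[0,0,-0.2],"delta_rot":[0,0,0],"jaw":0},{"translation":[0,0,-0.4],"delta_rot":[0,0,0],"jaw":0},{"translation":[0,0,-0.5],"delta_rot":[0,0,0],"jaw":0},{"translation":[0,0,-0.5],"delta_rot":[0,0,0],"jaw":0},{"translation":[0,0,-0.5],"delta_rot":[0,0,0],"jaw":0}]'
python3 plan.py 0.5472 0.0649 0.2 -88.51 3
python3 - <<'E'
from h import *
s=ctrl.state(); im,d,c=grab('wrist','w3.png'); P=cloud(c,d); Rt=R.from_quat(s['orientation']); np.savez('w3.npz',im=im,d=d,**c)
L=Rt.inv().apply((P-s['position']).reshape(-1,3)).reshape(P.shape)*1e3  # tool frame
near=(abs(L[...,0])<140)&(abs(L[...,1])<120)&(d>0)
zz=L[...,2][near]; print(np.histogram(zz,bins=np.arange(-60,40,6)))
m=near&(L[...,2]<-22)&(L[...,2]>-45)&(L[...,0]>20)
print(m.sum(),s['position'])
n,l,st,ce=cv2.connectedComponentsWithStats(m.astype(np.uint8))
for i in range(1,n):
    if st[i,4]>100:
        q=L[l==i]; print(st[i],np.median(q[:,2]),cv2.minAreaRect(q[:,:2].astype(np.float32)))
E
```

```text
t: 5.37
position: [0.5491, -0.2803, 0.1459]
orientation: [-0.616, 0.788, -0.003, 0.002]
force: [1.2, -0.1, -1.6]
width: 0.0133
grip_force: 59.0
t: 5.78
position: [0.5475, -0.279, 0.1992]
orientation: [-0.616, 0.788, 0.0, 0.0]
force: [0.4, -0.4, -4.5]
width: 0.0131
grip_force: 59.2
T [-0.927  0.231 -0.001] R [ 0.     0.001 -0.179]
T [-0.944  0.147 -0.002] R [ 0.     0.001 -0.179]
T [-0.953  0.062 -0.002] R [ 0.     0.001 -0.179]
(array([ 8250,  3580,  2165,  1227, 26119, 19420, 11811, 11463,  6960,
        5915, 32790, 68192,     0,     0,     0,     0]), array([-60, -54, -48, -42, -36, -30, -24, -18, -12,  -6,   0,   6,  12,
        18,  24,  30,  36]))
36666 [ 0.54750557 -0.27895578  0.19923122]
[   13    47   614   272 34703] -30.846282776762777 ((59.500972747802734, 0.6097793579101562), (161.78204345703125, 79.19168853759766), 89.93009948730469)
[ 299  265   43   49 1932] -28.219757053651634 ((27.335620880126953, 0.7205791473388672), (14.626524925231934, 14.028132438659668), 0.5218541026115417)
```

View pics/w3.png

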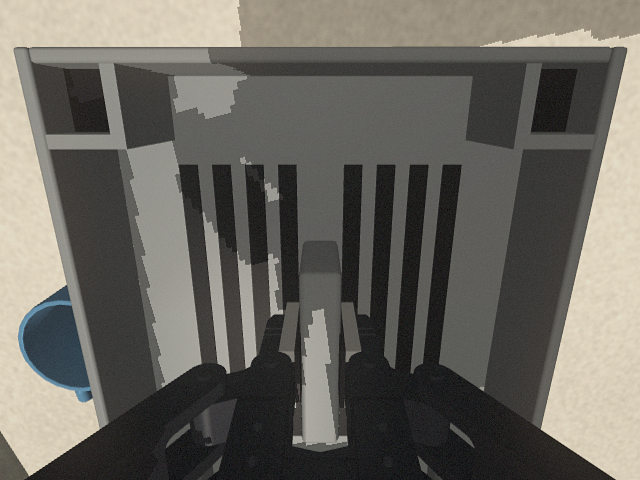

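The tray hangs level in the fingers: rim edges are parallel to the image, the rib is pinched at (320,330), and lug sockets are visible at (88,100) and (555,100). Its offset in the hand is about (-0.9, 0.6) mm.

```bash
python3 - <<'E'
from h import *
z=np.load('w3.npz'); c={k:z[k] for k in ('fx','fy','cx','cy','origin','rotation')}; P=cloud(c,z['d'])
p=np.array([.5475,-.2790,.1992]); m=(abs(P[...,2]-p[2]-.0308)<.0035)&(z['d']>0)
q=P[m]; q=q[np.linalg.norm(q[:,:2]-p[:2],axis=1)<.14]
for _ in range(3):
    A=np.c_[q[:,:2]-p[:2],np.ones(len(q))]; f=np.linalg.lstsq(A,q[:,2],rcond=None)[0]; q=q[abs(A@f-q[:,2])<.0015]
print(len(q),f)
E
python3 -m creep '[{"translation":[-0.2,0.05,0],"delta_rot":[0,0,-0.05],"jaw":0},{"translation":[-0.45,0.11,0],"delta_rot":[0,0,-0.1],"jaw":0},{"translation":[-0.7,0.17,0],"delta_rot":[0,0,-0.15],"jaw":0},{"translation":[-0.93,0.23,0],"delta_rot":[0,0,-0.18],"jaw":0}]' >/dev/null
python3 -m creep '[{"translation":[-0.25,0.04,0],"delta_rot":[0,0,-0.05],"jaw":0},{"translation":[-0.5,0.08,0],"delta_rot":[0,0,-0.1],"jaw":0},{"translation":[-0.75,0.12,0],"delta_rot":[0,0,-0.15],"jaw":0},{"translation":[-0.94,0.15,0],"delta_rot":[0,0,-0.18],"jaw":0}]' >/dev/null
python3 -m creep '[{"translation":[-0.25,0.02,0],"delta_rot":[0,0,-0.05],"jaw":0},{"translation":[-0.5,0.03,0],"delta_rot":[0,0,-0.1],"jaw":0},{"translation":[-0.7,0.05,0],"delta_rot":[0,0,-0.15],"jaw":0},{"translation":[-0.85,0.06,0],"delta_rot":[0,0,-0.18],"jaw":0},{"translation":[-0.95,0.06,0],"delta_rot":[0,0,-0.18],"jaw":0},{"translation":[-0.95,0.06,0],"delta_rot":[0,0,-0.18],"jaw":0},{"translation":[-0.95,0.06,0],"delta_rot":[0,0,-0.18],"jaw":0}]'
python3 plan.py 0.5478 0.064 0.2 -88.51 1
```

```text
28008 [-0.00763202 -0.02187494  0.22837386]
t: 7.08
position: [0.5466, 0.0642, 0.1987]
orientation: [0.717, -0.697, -0.0, 0.001]
force: [0.2, -0.3, -3.3]
width: 0.0126
grip_force: 59.1
T [ 0.002 -0.01  -0.011] R [ 0.004 -0.002  0.003]
```

```bash
python3 - <<'E'
from h import *
s=ctrl.state(); im,d,c=grab('wrist'); P=cloud(c,d); Rt=R.from_quat(s['orientation'])
L=Rt.inv().apply((P-s['position']).reshape(-1,3)).reshape(P.shape)*1e3; L=L[d>0]
w=Rt.apply([0,0,1]); print('toolz',w,s['position'])
top=lambda m:np.round(np.percentile(L[m][:,2],[2,5,10]),1)
for n,x0,x1,y0,y1 in (('far L',95,101,-75,-20),('far R',95,101,20,75),('L far',70,90,-84,-74),('R far',70,90,74,84),('L mid',20,40,-84,-74),('R mid',20,40,74,84)):
    m=(L[:,0]>x0)&(L[:,0]<x1)&(L[:,1]>y0)&(L[:,1]<y1)&(L[:,2]<-15)&(L[:,2]>-45); print(n,m.sum(),top(m))
m=(L[:,2]<-26)&(L[:,2]>-36)&(L[:,0]>60)&(L[:,0]<115)&(abs(L[:,1])<95)
print(cv2.minAreaRect(L[m][:,:2].astype(np.float32)), L[m].min(0),L[m].max(0))
E
python3 plan.py 0.5478 0.064 0.2 -88.51 1
```

```text
toolz [-2.14411589e-03 -9.67360743e-04 -9.99997233e-01] [0.54658154 0.06419721 0.19870572]
far L 3248 [-32.8 -32.5 -32.2]
far R 3526 [-32.9 -32.6 -32.4]
L far 2987 [-32.4 -32.1 -31.8]
R far 3318 [-32.6 -32.3 -31.9]
L mid 2352 [-32.2 -31.9 -31.6]
R mid 2374 [-32.4 -32.1 -31.8]
((79.48094177246094, 0.6793060302734375), (161.48411560058594, 38.95261764526367), 89.9990005493164) [ 60.00324829 -80.06287849 -33.86761011] [ 98.95809162  81.4216283  -26.00132918]
T [-0.003 -0.009 -0.008] R [ 0.003 -0.002  0.001]
```

```bash
python3 -m creep '[{"translation":[0,-0.008,0.15],"delta_rot":[0,0,0],"jaw":0},{"translation":[0,-0.008,0.3],"delta_rot":[0,0,0],"jaw":0},{"translation":[0,-0.008,0.45],"delta_rot":[0,0,0],"jaw":0},{"translation":[0,-0.008,0.6],"delta_rot":[0,0,0],"jaw":0},{"translation":[0,-0.008,0.7],"delta_rot":[0,0,0],"jaw":0},{"translation":[0,-0.008,0.75],"delta_rot":[0,0,0],"jaw":0},{"translation":[0,-0.008,0.75],"delta_rot":[0,0,0],"jaw":0},{"translation":[0,-0.008,0.75],"delta_rot":[0,0,0],"jaw":0},{"translation":[0,-0.008,0.75],"delta_rot":[0,0,0],"jaw":0},{"translation":[0,-0.008,0.75],"delta_rot":[0,0,0],"jaw":0}]'
python3 - <<'E'
from h import *
ps=[];q=[]
for _ in range(4):
    grab('wrist'); s=ctrl.state(); ps.append(s['position']); q.append(R.from_quat(s['orientation']).as_matrix()[:,0])
print(np.mean(ps,0),np.std(ps,0),np.rad2deg(np.arctan2(*np.mean(q,0)[[1,0]])),s['force'])
E
python3 plan.py 0.5478 0.064 0.09 -88.51 1
```

```text
t: 7.97
position: [0.5486, 0.0642, 0.1115]
orientation: [0.717, -0.698, 0.001, -0.001]
force: [-0.2, -0.8, -2.8]
width: 0.0129
grip_force: 59.1
[0.54829672 0.06429768 0.11093792] [1.19676585e-04 1.93811513e-05 2.39862359e-04] -88.44833113375799 [-0.08875548  0.01487663 -3.08903504]
T [0.002 0.003 0.172] R [-0.002  0.     0.002]
```

```bash
python3 -m creep '[{"translation":[0.002,0.003,0.03],"delta_rot":[0,0,0],"jaw":0},{"translation":[0.002,0.003,0.06],"delta_rot":[0,0,0],"jaw":0},{"translation":[0.002,0.003,0.08],"delta_rot":[0,0,0],"jaw":0},{"translation":[0.002,0.003,0.1],"delta_rot":[0,0,0],"jaw":0},{"translation":[0.002,0.003,0.115],"delta_rot":[0,0,0],"jaw":0},{"translation":[0.002,0.003,0.13],"delta_rot":[0,0,0],"jaw":0},{"translation":[0.002,0.003,0.13],"delta_rot":[0,0,0],"jaw":0},{"translation":[0.002,0.003,0.13],"delta_rot":[0,0,0],"jaw":0}]'
```

```text
t: 8.83
position: [0.5476, 0.0639, 0.0945]
orientation: [0.717, -0.698, 0.0, 0.0]
force: [0.3, -0.3, -2.3]
width: 0.013
grip_force: 59.1
```

Lugs are 5 mm into the sockets without resistance. I'll lower it the rest of the way.

```bash
python3 -m creep '[{"translation":[0,0,0.015],"delta_rot":[0,0,0],"jaw":0},{"translation":[0,0,0.025],"delta_rot":[0,0,0],"jaw":0},{"translation":[0,0,0.035],"delta_rot":[0,0,0],"jaw":0},{"translation":[0,0,0.04],"delta_rot":[0,0,0],"jaw":0},{"translation":[0,0,0.045],"delta_rot":[0,0,0],"jaw":0},{"translation":[0,0,0.045],"delta_rot":[0,0,0],"jaw":0},{"translation":[0,0,0.045],"delta_rot":[0,0,0],"jaw":0}]'
```

```text
t: 9.42
position: [0.5478, 0.0639, 0.0908]
orientation: [0.717, -0.697, 0.0, -0.0]
force: [-5.4, 0.7, 5.8]
width: 0.0131
grip_force: 60.4
```

```bash
cat > chk.py <<'E'
from h import *
im,d,c=grab('wrist'); P=cloud(c,d); s=ctrl.state(); print(np.round(s['position'],4),np.round(s['force'],1))
A=R.from_euler('z',1.49,degrees=True); L=A.inv().apply((P-[.5472,.0649,.07]).reshape(-1,3))*1e3; L=L[d.ravel()>0]   # dryer frame
for n,x0,x1,y0,y1 in (('-y end L',-70,-20,-100,-95),('-y end R',20,70,-100,-95),('L -60',-84,-74,-80,-50),('R -60',74,84,-80,-50),('L 0',-84,-74,-30,0),('R 0',74,84,-30,0)):
    m=(L[:,0]>x0)&(L[:,0]<x1)&(L[:,1]>y0)&(L[:,1]<y1)&(L[:,2]>44)&(L[:,2]<66); print(n,m.sum(),np.round(np.percentile(L[m][:,2],[90,95]),1) if m.sum() else '')
m=(L[:,2]>47)&(L[:,2]<60)&(L[:,1]<-50)&(L[:,1]>-115)&(abs(L[:,0])<95)
print(cv2.minAreaRect(L[m][:,:2].astype(np.float32)), L[m].min(0),L[m].max(0))
E
python3 chk.py
```

```text
[0.5478 0.0639 0.0907] [-5.3  1.3  6.7]
-y end L 3798 [53.  53.3]
-y end R 3758 [53.  53.2]
L -60 2982 [52.8 53.1]
R -60 2934 [52.7 53. ]
L 0 2117 [52.7 53. ]
R 0 2096 [52.6 52.8]
((-0.12535858154296875, -74.81719207763672), (161.21688842773438, 50.081382751464844), 0.17780916392803192) [ -80.71761168 -100.09796848   47.00015302] [ 80.54833609 -50.01160053  55.06553436]
```

The tray is seated: rim 52–53 mm above the seat, level, centred within 0.2 mm. I'll release it and back off.

```bash
python3 -m creep '[{"translation":[0,0,0],"delta_rot":[0,0,0],"jaw":0.6},{"translation":[0,0,0],"delta_rot":[0,0,0],"jaw":0.6},{"translation":[0,0,0],"delta_rot":[0,0,0],"jaw":0.6},{"translation":[0,0,0],"delta_rot":[0,0,0],"jaw":0.6},{"translation":[0,0,0],"delta_rot":[0,0,0],"jaw":0.6},{"translation":[0,0,0],"delta_rot":[0,0,0],"jaw":0.6},{"translation":[0,0,0],"delta_rot":[0,0,0],"jaw":0.6},{"translation":[0,0,0],"delta_rot":[0,0,0],"jaw":0.6}]'
python3 -m creep '[{"translation":[0,0,-0.1],"delta_rot":[0,0,0],"jaw":0.6},{"translation":[0,0,-0.3],"delta_rot":[0,0,0],"jaw":0.6},{"translation":[0,0,-0.6],"delta_rot":[0,0,0],"jaw":0.6},{"translation":[0,0,-0.9],"delta_rot":[0,0,0],"jaw":0.6},{"translation":[0,0,-1],"delta_rot":[0,0,0],"jaw":0.6},{"translation":[0,0,-1],"delta_rot":[0,0,0],"jaw":0.6}]'
python3 chk.py; python3 -c "
from h import *
grab('scene','s2.png')"
python3 plan.py 0.5065 0.2549 0.2 -88.51 2
```

```text
t: 10.13
position: [0.5476, 0.0639, 0.0891]
orientation: [0.717, -0.697, 0.0, 0.0]
force: [-0.4, -0.2, -0.2]
width: 0.0513
grip_force: 0.0
t: 10.63
position: [0.5494, 0.064, 0.2153]
orientation: [0.717, -0.698, 0.002, -0.004]
force: [0.6, -0.8, 1.0]
width: 0.0513
grip_force: 0.0
[0.5485 0.0642 0.2124] [ 1.5  0.4 -0.3]
-y end L 720 [53.2 53.5]
-y end R 710 [53.  53.3]
L -60 547 [53.  53.3]
R -60 541 [52.9 53.2]
L 0 452 [53.  53.3]
R 0 445 [52.9 53.1]
((-0.32109832763671875, -74.80821228027344), (49.58295440673828, 160.8236541748047), 89.99934387207031) [-80.73320269 -99.59882696  47.00384476] [ 80.09055282 -50.01584768  54.87920778]
T [-0.799  0.151  0.043] R [-0.002  0.001  0.001]
T [-0.799  0.151  0.043] R [-0.002  0.001  0.001]
```

View pics/s2.png

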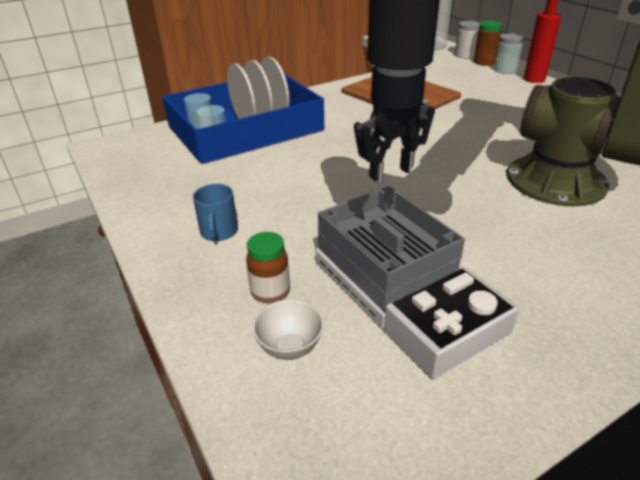

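The scene view shows the loose tray flush on the dryer at about (390,240), keys untouched, and the jar, bowl and mug where they were. Now I'll shut the fingers and move to the round key.

```bash
python3 -m creep '[{"translation":[-0.8,0.15,0.04],"delta_rot":[0,0,0],"jaw":0},{"translation":[-0.8,0.15,0.04],"delta_rot":[0,0,0],"jaw":0},{"translation":[-0.8,0.15,0.04],"delta_rot":[0,0,0],"jaw":0}]' >/dev/null
python3 -m creep '[{"translation":[-0.8,0.15,0.04],"delta_rot":[0,0,0],"jaw":0},{"translation":[-0.8,0.15,0.04],"delta_rot":[0,0,0],"jaw":0},{"translation":[-0.8,0.15,0.04],"delta_rot":[0,0,0],"jaw":0},{"translation":[-0.8,0.15,0.04],"delta_rot":[0,0,0],"jaw":0},{"translation":[-0.8,0.15,0.04],"delta_rot":[0,0,0],"jaw":0},{"translation":[-0.8,0.15,0.04],"delta_rot":[0,0,0],"jaw":0}]'
python3 plan.py 0.5065 0.2549 0.1 -88.51 1
```

```text
t: 11.48
position: [0.5064, 0.2543, 0.1989]
orientation: [0.717, -0.698, 0.0, 0.001]
force: [0.3, -0.1, -0.2]
width: -0.0002
grip_force: 0.0
T [-0.006 -0.002  0.824] R [ 0.002 -0.002  0.002]
```

```bash
python3 -m creep '[{"translation":[-0.005,0,0.3],"delta_rot":[0,0,0],"jaw":0},{"translation":[-0.005,0,0.6],"delta_rot":[0,0,0],"jaw":0},{"translation":[-0.005,0,0.82],"delta_rot":[0,0,0],"jaw":0},{"translation":[-0.005,0,0.82],"delta_rot":[0,0,0],"jaw":0},{"translation":[-0.005,0,0.82],"delta_rot":[0,0,0],"jaw":0},{"translation":[-0.005,0,0.82],"delta_rot":[0,0,0],"jaw":0},{"translation":[-0.005,0,0.82],"delta_rot":[0,0,0],"jaw":0}]'
python3 plan.py 0.5065 0.2549 0.074 -88.51 1
```

```text
t: 12.07
position: [0.5078, 0.2558, 0.1042]
orientation: [0.716, -0.698, 0.001, -0.002]
force: [-0.2, 0.9, 0.2]
width: 0.0002
grip_force: 0.0
T [0.008 0.012 0.251] R [-0.007  0.004  0.001]
```

```bash
python3 -m creep '[{"translation":[0,0,0.06],"delta_rot":[0,0,0],"jaw":0},{"translation":[0,0,0.12],"delta_rot":[0,0,0],"jaw":0},{"translation":[0,0,0.17],"delta_rot":[0,0,0],"jaw":0},{"translation":[0,0,0.2],"delta_rot":[0,0,0],"jaw":0},{"translation":[0,0,0.22],"delta_rot":[0,0,0],"jaw":0},{"translation":[0,0,0.22],"delta_rot":[0,0,0],"jaw":0},{"translation":[0,0,0.22],"delta_rot":[0,0,0],"jaw":0},{"translation":[0,0,0.22],"delta_rot":[0,0,0],"jaw":0}]'
```

```text
t: 12.73
position: [0.5063, 0.2555, 0.0751]
orientation: [0.717, -0.697, 0.0, 0.0]
force: [-2.8, 0.9, 4.7]
width: 0.0002
grip_force: 1.9
```

```bash
python3 -m creep '[{"translation":[0,0,0.015],"delta_rot":[0,0,0],"jaw":0},{"translation":[0,0,0.015],"delta_rot":[0,0,0],"jaw":0},{"translation":[0,0,0.015],"delta_rot":[0,0,0],"jaw":0},{"translation":[0,0,0.015],"delta_rot":[0,0,0],"jaw":0}]'
```

```text
t: 13.07
position: [0.5066, 0.2555, 0.0741]
orientation: [0.717, -0.697, 0.0, -0.0]
force: [-4.4, -0.8, 7.4]
width: 0.0002
grip_force: 4.1
```

The round key bottomed: 74 mm, 7.4 N. I'll lift and move to the square key at (0.5797, 0.2047).

```bash
python3 -m creep '[{"translation":[0,0,-0.2],"delta_rot":[0,0,0],"jaw":0},{"translation":[0,0,-0.4],"delta_rot":[0,0,0],"jaw":0},{"translation":[0,0,-0.4],"delta_rot":[0,0,0],"jaw":0},{"translation":[0,0,-0.4],"delta_rot":[0,0,0],"jaw":0},{"translation":[0,0,-0.4],"delta_rot":[0,0,0],"jaw":0}]'
python3 plan.py 0.5797 0.2047 0.12 -88.51 1
```

```text
t: 13.48
position: [0.5062, 0.2554, 0.12]
orientation: [0.717, -0.698, -0.0, 0.0]
force: [-0.0, 0.5, -0.2]
width: -0.0002
grip_force: 0.0
T [ 0.439 -0.601 -0.   ] R [ 0.002 -0.     0.001]
```

```bash
python3 -m creep '[{"translation":[0.2,-0.3,0],"delta_rot":[0,0,0],"jaw":0},{"translation":[0.44,-0.6,0],"delta_rot":[0,0,0],"jaw":0},{"translation":[0.44,-0.6,0],"delta_rot":[0,0,0],"jaw":0},{"translation":[0.44,-0.6,0],"delta_rot":[0,0,0],"jaw":0},{"translation":[0.44,-0.6,0],"delta_rot":[0,0,0],"jaw":0},{"translation":[0.44,-0.6,0],"delta_rot":[0,0,0],"jaw":0}]'
python3 plan.py 0.5797 0.2047 0.0735 -88.51 1
```

```text
t: 13.98
position: [0.5791, 0.2048, 0.12]
orientation: [0.717, -0.697, -0.0, 0.001]
force: [-0.5, 0.3, -0.3]
width: -0.0001
grip_force: 0.0
T [ 0.001 -0.005  0.387] R [ 0.003 -0.001  0.002]
```

```bash
python3 -m creep '[{"translation":[0,-0.004,0.12],"delta_rot":[0,0,0],"jaw":0},{"translation":[0,-0.004,0.22],"delta_rot":[0,0,0],"jaw":0},{"translation":[0,-0.004,0.3],"delta_rot":[0,0,0],"jaw":0},{"translation":[0,-0.004,0.35],"delta_rot":[0,0,0],"jaw":0},{"translation":[0,-0.004,0.38],"delta_rot":[0,0,0],"jaw":0},{"translation":[0,-0.004,0.395],"delta_rot":[0,0,0],"jaw":0},{"translation":[0,-0.004,0.395],"delta_rot":[0,0,0],"jaw":0},{"translation":[0,-0.004,0.395],"delta_rot":[0,0,0],"jaw":0},{"translation":[0,-0.004,0.395],"delta_rot":[0,0,0],"jaw":0}]'
```

```text
t: 14.73
position: [0.5804, 0.2048, 0.0744]
orientation: [0.717, -0.697, 0.0, -0.0]
force: [-3.1, 0.5, 4.7]
width: 0.0002
grip_force: 2.1
```

```bash
python3 -m creep '[{"translation":[0,0,0.015],"delta_rot":[0,0,0],"jaw":0},{"translation":[0,0,0.015],"delta_rot":[0,0,0],"jaw":0},{"translation":[0,0,0.015],"delta_rot":[0,0,0],"jaw":0},{"translation":[0,0,0.015],"delta_rot":[0,0,0],"jaw":0}]'
```

```text
t: 15.07
position: [0.5806, 0.2048, 0.074]
orientation: [0.717, -0.697, 0.0, -0.001]
force: [-7.6, -0.6, 12.1]
width: 0.0002
grip_force: 6.0
```

The square key bottomed. I'll lift and go to the bar key at (0.5077, 0.203).

```bash
python3 -m creep '[{"translation":[0,0,-0.2],"delta_rot":[0,0,0],"jaw":0},{"translation":[0,0,-0.4],"delta_rot":[0,0,0],"jaw":0},{"translation":[0,0,-0.4],"delta_rot":[0,0,0],"jaw":0},{"translation":[0,0,-0.4],"delta_rot":[0,0,0],"jaw":0},{"translation":[0,0,-0.4],"delta_rot":[0,0,0],"jaw":0}]' >/dev/null
python3 plan.py 0.5077 0.203 0.12 -88.51 1
python3 -m creep '[{"translation":[0,0.3,0],"delta_rot":[0,0,0],"jaw":0},{"translation":[0,0.6,0],"delta_rot":[0,0,0],"jaw":0},{"translation":[0,0.6,0],"delta_rot":[0,0,0],"jaw":0},{"translation":[0,0.6,0],"delta_rot":[0,0,0],"jaw":0},{"translation":[0,0.6,0],"delta_rot":[0,0,0],"jaw":0},{"translation":[0,0.6,0],"delta_rot":[0,0,0],"jaw":0}]'
python3 plan.py 0.5077 0.203 0.0735 -88.51 1
```

```text
T [-0.003  0.604 -0.008] R [0.001 0.    0.002]
t: 15.98
position: [0.5088, 0.2027, 0.1194]
orientation: [0.716, -0.698, 0.0, 0.0]
force: [-0.4, 0.7, 0.0]
width: 0.0003
grip_force: 0.0
T [-0.003  0.009  0.382] R [ 0.    -0.001  0.001]
```

```bash
python3 -m creep '[{"translation":[0,0.005,0.12],"delta_rot":[0,0,0],"jaw":0},{"translation":[0,0.005,0.22],"delta_rot":[0,0,0],"jaw":0},{"translation":[0,0.005,0.3],"delta_rot":[0,0,0],"jaw":0},{"translation":[0,0.005,0.35],"delta_rot":[0,0,0],"jaw":0},{"translation":[0,0.005,0.38],"delta_rot":[0,0,0],"jaw":0},{"translation":[0,0.005,0.4],"delta_rot":[0,0,0],"jaw":0},{"translation":[0,0.005,0.405],"delta_rot":[0,0,0],"jaw":0},{"translation":[0,0.005,0.405],"delta_rot":[0,0,0],"jaw":0},{"translation":[0,0.005,0.405],"delta_rot":[0,0,0],"jaw":0},{"translation":[0,0.005,0.405],"delta_rot":[0,0,0],"jaw":0}]'
```

```text
t: 16.82
position: [0.5078, 0.2023, 0.074]
orientation: [0.717, -0.697, 0.001, 0.0]
force: [-10.3, -2.3, 14.9]
width: 0.0001
grip_force: 7.7
```

The bar key bottomed. I'll lift clear and do a last check.

```bash
python3 -m creep '[{"translation":[0,0,-0.2],"delta_rot":[0,0,0],"jaw":0},{"translation":[0,0,-0.5],"delta_rot":[0,0,0],"jaw":0},{"translation":[0,0,-0.8],"delta_rot":[0,0,0],"jaw":0},{"translation":[0,0,-1],"delta_rot":[0,0,0],"jaw":0},{"translation":[0,0,-1],"delta_rot":[0,0,0],"jaw":0},{"translation":[0,0,-1],"delta_rot":[0,0,0],"jaw":0}]' >/dev/null
python3 -m creep '[{"translation":[0.9,-0.2,-0.8],"delta_rot":[0,0,0],"jaw":0},{"translation":[0.9,-0.2,-0.8],"delta_rot":[0,0,0],"jaw":0},{"translation":[0.9,-0.2,-0.8],"delta_rot":[0,0,0],"jaw":0},{"translation":[0.9,-0.2,-0.8],"delta_rot":[0,0,0],"jaw":0},{"translation":[0.9,-0.2,-0.8],"delta_rot":[0,0,0],"jaw":0},{"translation":[0.9,-0.2,-0.8],"delta_rot":[0,0,0],"jaw":0},{"translation":[0.9,-0.2,-0.8],"delta_rot":[0,0,0],"jaw":0}]'
python3 chk.py
python3 - <<'E'
from h import *
im,d,c=grab('wrist','w4.png'); P=cloud(c,d)
for k,p in dict(square=(579.7,204.7),bar=(507.7,203),cross=(578.2,256.6),round=(506.4,254.8)).items():
    m=(np.hypot(P[...,0]*1e3-p[0],P[...,1]*1e3-p[1])<6)&(d>0); print(k,m.sum(),np.median(P[m][:,2]))
E
```

```text
t: 17.9
position: [0.5342, 0.0958, 0.2848]
orientation: [0.717, -0.697, -0.001, 0.001]
force: [0.1, 0.5, -0.8]
width: 0.0003
grip_force: 0.0
[0.5341 0.096  0.2848] [-0.6  0.3 -0.2]
-y end L 573 [53.1 53.4]
-y end R 565 [52.9 53.2]
L -60 332 [53.  53.4]
R -60 353 [52.9 53.1]
L 0 277 [53.  53.3]
R 0 307 [52.9 53.2]
((-0.18009185791015625, -75.22720336914062), (49.84987258911133, 160.37646484375), 89.87816619873047) [-80.36387292 -99.99956104  47.0058294 ] [ 80.03563433 -50.14108553  55.15490845]
square 99 0.08040895358012545
bar 64 0.08062650763494567
cross 82 0.08028044660756356
round 0 nan
  return _methods._mean(a, axis=axis, dtype=dtype,
  ret = ret.dtype.type(ret / rcount)
```

View pics/w4.png

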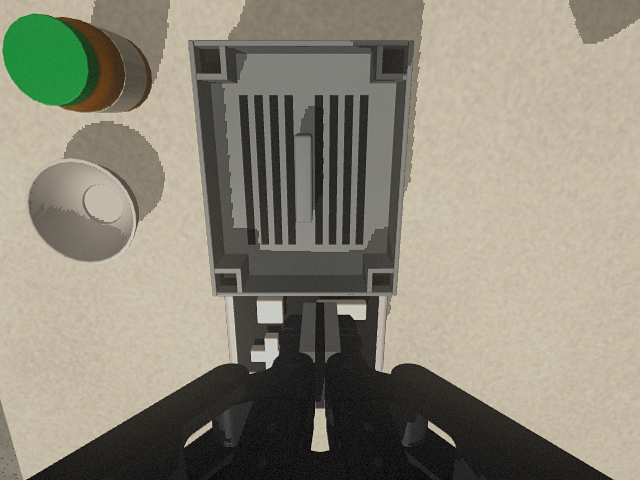

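The picture shows the tray seated at (300,170). The square, bar and cross keys are up at 80 mm; the round key is hidden behind the fingers, which stopped touching it at t≈13. The jar and bowl are in place, so I'm handing in.

```bash
python3 -c "
from plant import ctrl
print(ctrl.sign_off())"
```

```text
the job is handed in; nothing more can be done
None
```

The job is handed in at about 18 s, verdict not shown: the tray is seated and released, and the round, square and bar keys were each pressed fully down in that order; all keys were seen up at the end except the round one, which the fingers hid from the camera.

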